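# Slide the sign blank out over the end of the drying ledge

## Robot

A 6-joint arm with a two-finger parallel gripper is mounted at the origin on the work surface. World frame = base frame: x ahead of the robot, y to its left, z up, the work surface at z = 0. Lengths are in m, angles in degrees, forces in N, time in s.
With the tool pointing down it reaches from about 0.4 to 0.825 m from the base axis. Payload 7 kg.
Tool frame: the origin (TCP) lies midway between the tips of the shut fingers; the grasp point (between the pads) lies 19 mm behind it; z points along the fingers, x is the direction in which the jaws open and shut, and the axes are right-handed (so a half turn about z gives the same grasp; the last joint's range is limited). The gripper opens to 88 mm and grips with 3 to 60 N. Pads are 19 mm wide; open, the fingers measure 130 mm over their backs; the gripper's body (78 mm by 193 mm) begins 47 mm behind the grasp point.
Start: joints at [85.606, 20.546, 0.682, 0, -70.136, -16.507], TCP at [0.241, 0.631, 0.227] pointing down, gripper open.
Joint ranges: [-176.03, 176.03], [-82.01, 121.73], [-58.28, 71.71], [-173.87, 95.51], [-174.79, -0.11], [-173.66, 173.66]. Speed limits (degrees/s): [136.94, 136.94, 172.46, 180, 180, 180].

## Interface

Orientations are given as a 3x3 rotation matrix whose columns are the frame's x, y, z axes.
In Python, from bench import robot gives the robot as it stands.
- The arm moves only by the shell command python3 -m handwheel 'ROWS' [FORCE]. ROWS is JSON, a list of rows, each a list of 3 entries, a list of its own where there are three numbers: the gripper command: -1 is fully open, 1 is shut, values between are in proportion, then the shift along the tool's x, y, z in m, then the turn about the tool's z in degrees. A call has 1 to 8 rows; each row is the pose to reach, as a shift and turn from the pose commanded when the call began, along the tool's axes at that moment; what a row does not reach only later rows make up. A row lasts 1/10 s, in which the tool goes at most 50 mm and 8.59 degrees, less where a joint would pass 70% of its speed; a pose out of reach is approached as far as the arm can. A call with a gripper value outside its range is refused whole. The fingers move at their own pace and stop on an object; FORCE is the grip in N (left out, the last holds). Time passes only in rows, so rows that repeat a pose let the fingers close. It gives the time, the measured TCP pose, the force and the opening at its end, in the units of the state.
- robot.get_state(): the state, without advancing time (a new reading comes with each control period).
- robot.grab_frame(name): name is "scene" or "top" or "wrist"; returns a dict with "img" (400x640x3 uint8, red, green, blue), "fx", "fy", "cx", "cy" (pixels), "R" (3x3) and "t" (3): a world point X has camera coordinates R X + t; the wrist camera has in their place "mount" (4x4, takes a point from camera to tool coordinates, whose origin is the TCP and whose axes are the tool frame's). Camera axes: x right, y down, z forward; pixel columns grow to the right and rows downward; lengths in m; the calibration is good to about 2 mm. A picture is of the moment at which its call begins: read the wrist's pose just before it. There is no depth.
- robot.close_job(): hands the job in, once; it reports no verdict.
Trained networks look in a picture, given as the dict that the camera call returned (one of the last four; its "shot" number tells which), for a name from the list of things; names that differ only in an ending like _2 or _b are one class to them, and where a whole thing is asked for, a point or a joint stands for the part that bears it (a point fixed in the world has none). Each returns a list of dicts, best first, with "p" (0 to 1); they miss things now and then, are a little off and sometimes report something else, mostly with a low value. They report only what shows in the picture. A call takes as long as a camera call. They do not tell look-alikes from the thing itself.
- robot.find_in(picture, thing): "position" ([column, row] in pixels, amid what is visible of it).
- robot.place_of(picture, thing): "position" ([column, row] in pixels: a listed point, or the origin of a listed thing).
The state is a dict: "t": time; "q": joint angles; "joint_velocities": joint speeds; "effort": joint torques, N m; "ee_pos": TCP position; "eef_rot": TCP orientation; "contact_force": force on the tool from outside, world axes, zero at the start; "torque": the same for the moment, N m; "width": opening from 0.0 (shut) to 1.0 (fully open).
Only numpy, scipy, OpenCV 4.12 (cv2) and the standard library are available. Lean on these libraries where they do the work, as an engineer would, in place of code of your own. Each camera call takes 0.05 s, during which the arm holds its last target.

## Task

Push the thin brown sign blank with the hole back until its long side is flush against the low lip of the wooden ledge, and along the lip until about a third of its length sticks out past the ledge's open end (away from the little paint pot), so that its hole hangs clear of the wood. Only push it with the fingertips: it stays lying flat on the ledge, never lifted or tipped, and everything else stays where it is.

Things in the scene. Friction and masses are not known exactly. Their poses are not given: they have to be found in the camera images.
- ledge: fixed light-wood bench; top board x -85 to +77, y -200 to +200 mm, 60 mm high. Origin on the table under its middle, z up. The blank lies on the top, z = 60 mm. A lip runs along all of the far side (+x): 12 mm high above the top, 12 mm thick, inner face at x = +65 mm. Near side and ends have no lip. The open end is y = -200 mm; the small pot stands near the other end
- ledge_end (a point): middle of the upper edge of the ledge's open end, at (-10, -200, 60) mm in the ledge's frame, same axes; the overhang is measured from here along the ledge's -y
- blank: loose brown hardboard plate, 100 (x) by 150 (y) by 8 mm thick, about 110 g, slides at about 1 N. Origin at the centre of its underside, z up. Starts flat on the ledge, a little skewed, 5 to 35 mm short of the lip, its -y end (with the hole) towards the open end. Flush with the lip its origin is at x = +15 mm of the ledge's frame; with 50 mm sticking out, at y = -175 mm. It tips off if half sticks out
- blank_hole (a point): centre, on the upper face, of the 16 mm round hole through the blank; 20 mm from the blank's -y end, at (0, -55, 8) mm in its frame
- pot: bystander: small closed paint pot, 38 mm across, 40 mm high, loose, standing on the ledge near the end away from the open one, at least 45 mm behind the blank; origin at the centre of its underside
- jar: bystander: glass jar with black lid, 56 mm across, 62 mm high, on the table behind the ledge; origin under its centre
- cup: bystander: white open water cup, 72 mm across, 90 mm high, on the table some way beyond the ledge's open end; origin under its centre
- block: bystander: cork sanding block 65 x 100 x 30 mm, on the table behind the ledge; origin under its centre
- brush: bystander: flat paint brush 170 mm long lying on the table in front of the ledge (robot's side)
- tube: bystander: paint tube about 130 mm long, 35 mm wide, 18 mm high, lying on the table in front of the ledge (robot's side); origin under its middle
- offcuts: bystander: stack of brown hardboard offcuts without holes, 80 x 110 x 24 mm, on the table behind the ledge; origin under its centre
Things that resemble listed ones, but are neither listed nor needed, are in the scene too. Several things have the shape of the blank; the one meant has the colours described above.

How it is judged (in metres and radians):
At the end, for the whole second after the job is handed in: the blank lies flat and at rest on the ledge, its long side flush with the lip (within 6 mm and 0.08 rad), with 30 to 65 mm of its 150 mm length past the open end and the hole wholly clear of the wood (x of blank in the frame of ledge between 0.009 and 0.021 m and angle between the y axis of blank and the y axis of ledge, either way round below 0.08 rad and y of blank in the frame of ledge between -0.19 and -0.155 m and y of blank_hole in the frame of ledge below -0.209 m and z of blank in the frame of ledge between 0.056 and 0.064 m and angle between blank's own z axis and vertical below 0.04 rad and linear speed of blank below 0.01 m/s); the robot touches nothing.
It fails at once if the blank is lifted off the ledge (more than 8 mm), tipped (more than 0.15 rad) or dropped (z of blank in the frame of ledge above 0.068 m or z of blank in the frame of ledge below 0.05 m or angle between blank's own z axis and vertical above 0.15 rad).
It fails at once if another thing on the table or the ledge is shifted by more than 25 mm (distance of any of pot, jar, cup, block, brush, tube, offcuts from where it was at the start of the episode above 0.025 m).
It also fails if it takes over 54 s, if anything falls off the work surface, if the arm or the gripper's body presses on something with over 40 N, if the wrist force passes 120 N, or if a joint passes its speed limit or range.

## Working session

There is one attempt and no reset: what is moved stays moved. The work goes in short steps, Python scripts to look and compute and a shell command to move; the robot and the scene stay as the last step left them, time stands still between calls to the robot, and variables do not carry over. Pictures are saved under pics/ and viewed, and the job is handed in when it is done.

```bash
mkdir -p pics; ls
python3 - <<'E'
from bench import robot
import cv2,numpy as np,pickle
s=robot.get_state();print(s['t'],s['ee_pos'],s['eef_rot'],s['width'],s['contact_force'])
for n in ['scene','top']:
    f=robot.grab_frame(n);cv2.imwrite(f'pics/{n}0.png',f['img'][:,:,::-1]);pickle.dump(f,open(f'{n}0.pkl','wb'))
    for k in ['blank','blank_hole','ledge','ledge_end','pot','offcuts']:
        print(n,k,[(np.round(d['position']),round(d['p'],2)) for d in robot.place_of(f,k)][:4])
    print(f['fx'],f['R'],f['t'])
E
```

```text
pics
0.0 [0.24065566 0.63011444 0.22558867] [[-3.56866866e-01 -9.34155137e-01 -4.68179477e-04]
 [-9.34153705e-01  3.56867143e-01 -1.64241087e-03]
 [ 1.70134443e-03 -1.48770428e-04 -9.99998542e-01]] 0.9997193320276823 [ 0.44673035 -0.03429508  0.13089468]
scene blank [(array([156., 218.]), 0.9), (array([338., 195.]), 0.58)]
scene blank_hole [(array([142., 208.]), 0.97), (array([312., 201.]), 0.96), (array([220., 170.]), 0.74)]
scene ledge [(array([359., 210.]), 0.67), (array([281., 194.]), 0.46)]
scene ledge_end [(array([274., 220.]), 0.71), (array([391., 252.]), 0.7)]
scene pot [(array([414., 162.]), 0.67)]
scene offcuts [(array([445., 229.]), 0.88)]
373.9438777394979 [[ 0.25517931  0.96678806 -0.01429593]
 [ 0.61787359 -0.17442196 -0.76668716]
 [-0.74371751  0.18680962 -0.64186169]] [-0.10414184 -0.28018445  1.22634671]
top blank [(array([406., 306.]), 0.88), (array([302., 200.]), 0.71), (array([449., 236.]), 0.69)]
top blank_hole [(array([464., 252.]), 0.9), (array([320., 190.]), 0.71), (array([395., 285.]), 0.58)]
top ledge [(array([282., 193.]), 0.92), (array([323., 192.]), 0.4), (array([322., 133.]), 0.37)]
top ledge_end [(array([356., 180.]), 0.91), (array([213., 230.]), 0.43)]
top pot [(array([212., 230.]), 0.74)]
top offcuts [(array([221., 162.]), 0.86)]
418.01782524800774 [[-0.00951013 -0.99988378 -0.01191593]
 [-0.99589702  0.01054331 -0.08987746]
 [ 0.08999264  0.01101229 -0.99588155]] [-0.01873305  0.53837479  1.08044534]
```

View pics/top0.png

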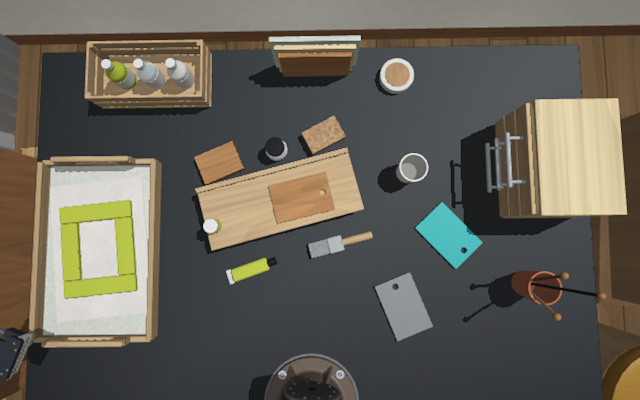

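View pics/scene0.png

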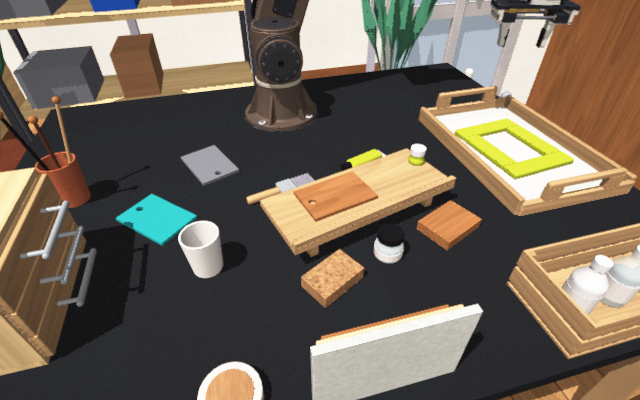

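The brown blank with a hole is at top (302,197) and scene (338,195). Possible mix-ups in top: grey plate (404,306), teal plate (449,236), offcuts with no hole (221,162). The ledge runs from (200,220) to (355,180), with its open end on the right and the lip along the upper edge. Next is a close crop.

Run:
```python
import cv2,pickle
f=pickle.load(open('top0.pkl','rb'))
c=f['img'][140:255,185:375,::-1]
cv2.imwrite('pics/crop0.png',cv2.resize(c,None,fx=4,fy=4,interpolation=cv2.INTER_CUBIC))
f=pickle.load(open('scene0.pkl','rb'))
c=f['img'][140:260,245:465,::-1]
cv2.imwrite('pics/crop1.png',cv2.resize(c,None,fx=3.6,fy=3.6,interpolation=cv2.INTER_CUBIC))
```

```text
(no output)
```

View pics/crop0.png

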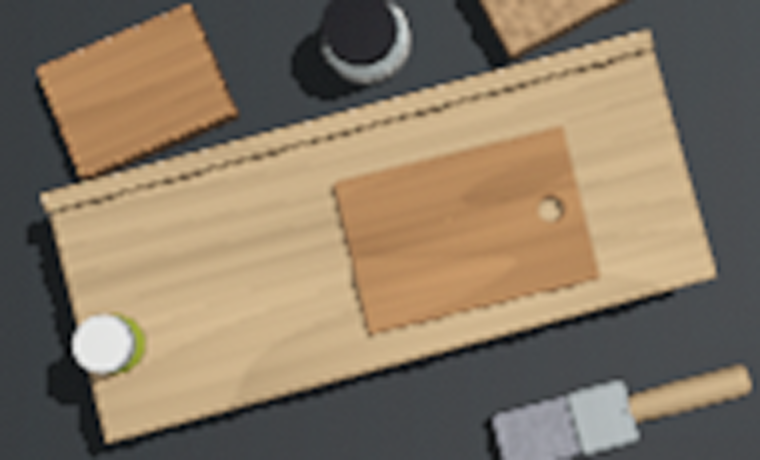

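View pics/crop1.png

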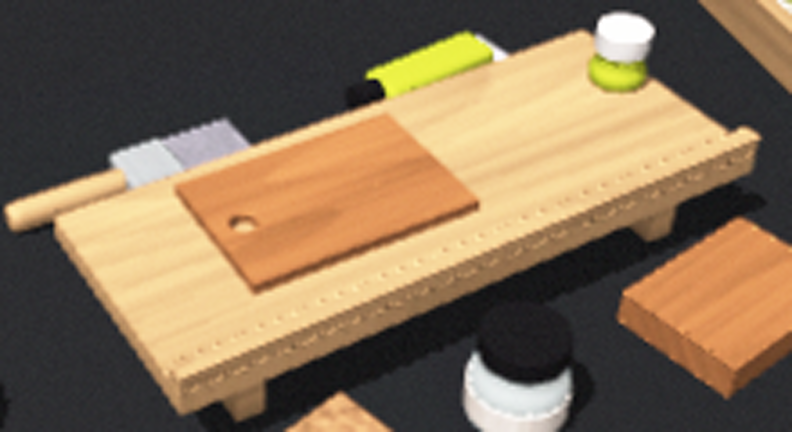

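The crops show the right one: brown, thin, hole at crop (551,208), lying on the ledge with a gap to the lip. Now I'll work out poses from the corners.

```bash
cat > h.py <<'E'
import numpy as np,pickle
from scipy.optimize import least_squares
def ray(f,px,z):
    d=np.array([(px[0]-f['cx'])/f['fx'],(px[1]-f['cy'])/f['fy'],1.]);R=np.array(f['R']);t=np.array(f['t'])
    D=R.T@d;C=-R.T@t
    return C+D*(z-C[2])/D[2]
def unc(p,s,x0,y0): return ((p[0]+.5)/s-.5+x0,(p[1]+.5)/s-.5+y0)
def fit(model,world):
    m=np.array(model)[:,:2];w=np.array(world)[:,:2]
    mc=m.mean(0);wc=w.mean(0);H=(m-mc).T@(w-wc)
    a=np.arctan2(H[0,1]-H[1,0],H[0,0]+H[1,1]);c,s=np.cos(a),np.sin(a);R=np.array([[c,-s],[s,c]])
    t=wc-R@mc;return a,R,t,(m@R.T+t-w)
def toL(L,p): return L[1].T@(np.array(p)[:2]-L[2])
def toW(L,p): return L[1]@np.array(p)+L[2]
E
python3 - <<'E'
from h import *
np.set_printoptions(precision=4,suppress=True)
def go(n,s,x0,y0,lp,bp,pot):
    f=pickle.load(open(n,'rb'))
    L=fit([m for m,_,_ in lp],[ray(f,unc(p,s,x0,y0),z) for m,z,p in lp])
    B=fit([m for m,_,_ in bp],[ray(f,unc(p,s,x0,y0),z) for m,z,p in bp])
    print(n,'ledge',np.degrees(L[0]),L[2],'\n',L[3]); print('blank',np.degrees(B[0]),B[2],'inL',toL(L,B[2]),np.degrees(B[0]-L[0]),'\n',B[3])
    print('pot',toL(L,ray(f,unc(pot,s,x0,y0),.1)))
    return L
L=go('top0.pkl',4,185,140,[((-.085,.2),.06,(106,443)),((-.085,-.2),.06,(716,275)),((.077,.2),.072,(40,195)),((.077,-.2),.072,(650,30))],
 [((.05,.075),.068,(333,185)),((.05,-.075),.068,(563,128)),((-.05,-.075),.068,(598,277)),((-.05,.075),.068,(370,334))],(103,344))
pickle.dump(L,open('L.pkl','wb'))
# scene: near-open corner z60, lip top outer corners
go('scene0.pkl',3.6,245,140,[((-.085,-.2),.06,(55,220)),((-.085,.2),.06,(583,29)),((.077,-.2),.072,(180,377)),((.077,.2),.072,(760,136))],
 [((.05,.075),.068,(479,205)),((.05,-.075),.068,(256,290)),((-.05,-.075),.068,(176,185)),((-.05,.075),.068,(388,113))],(622,22))
E
```

```text
top0.pkl ledge 14.701771801504128 [0.5277 0.0726] 
 [[ 0.0005 -0.0008]
 [-0.0006  0.0002]
 [ 0.0001 -0.0006]
 [-0.      0.0011]]
blank 13.354348715183718 [0.5261 0.0159] inL [-0.0159 -0.0544] -1.3474230863204097 
 [[ 0.0013  0.    ]
 [ 0.001   0.0008]
 [-0.0011 -0.0013]
 [-0.0012  0.0004]]
pot [-0.0274  0.1775]
scene0.pkl ledge 14.845109002949526 [0.5264 0.0769] 
 [[-0.0018  0.0004]
 [ 0.001  -0.0011]
 [ 0.0014  0.0004]
 [-0.0006  0.0003]]
blank 12.947259162812209 [0.5276 0.0188] inL [-0.0137 -0.0565] -1.8978498401373178 
 [[-0.0013  0.0017]
 [-0.0022 -0.0006]
 [ 0.0012 -0.0008]
 [ 0.0022 -0.0003]]
pot [-0.0333  0.1818]
```

Both cameras agree: ledge at about (0.527, 0.0745), yaw 14.75°, and the blank at ledge (-15, -55) mm. I'll push +x first with two spread fingers, tool x along ledge -y, then along -y.

```bash
cat > d.py <<'E'
import sys;from h import *;from bench import robot
a=np.radians(14.75);L=(a,np.array([[np.cos(a),-np.sin(a)],[np.sin(a),np.cos(a)]]),np.array([.527,.0745]))
s=robot.get_state();R=np.array(s['eef_rot']);p=np.array(s['ee_pos'])
h=np.degrees(np.arctan2(R[1,0],R[0,0]))
print('t',round(s['t'],2),'tcpL',np.round(toL(L,p)*1000,1),'z',round(p[2]*1000,1),'heading in L',round(h-14.75,2),'F',np.round(s['contact_force'],2),'w',round(s['width'],3),'q',np.round(s['q'],1))
if len(sys.argv)>1:
    x,y,z,hd=map(float,sys.argv[1:5])
    w=np.r_[toW(L,[x/1000,y/1000]),z/1000]
    print('shift tool',np.round(R.T@(w-p),4),'turn toolz',round(-((hd+14.75-h+180)%360-180),2))
E
python3 d.py -100 -55 200 -90
```

```text
t 0.7 tcpL [-135.2  610.6] z 226.6 heading in L -125.66 F [ 0.17 -0.04  0.33] w 1.0 q [ 85.6  20.5   0.7  -0.  -70.1 -16.5]
shift tool [ 0.5203 -0.4166  0.0266] turn toolz -35.66
```

```bash
python3 -m handwheel '[[-1,[0.52,-0.417,0.0],-35.7],[-1,[0.52,-0.417,0.0],-35.7],[-1,[0.52,-0.417,0.0],-35.7],[-1,[0.52,-0.417,0.0],-35.7],[-1,[0.52,-0.417,0.0],-35.7],[-1,[0.52,-0.417,0.0],-35.7],[-1,[0.52,-0.417,0.0],-35.7],[-1,[0.52,-0.417,0.0],-35.7]]'; python3 d.py -100 -55 120 -90
```

```text
t: 1.5
ee_pos: [0.3634, 0.2479, 0.227]
eef_rot: [[0.256, -0.967, 0.001], [-0.967, -0.256, 0.001], [-0.001, -0.001, -1.0]]
contact_force: [1.6, 0.6, 0.8]
width: 0.998
t 1.5 tcpL [-114.   209.3] z 227.0 heading in L -89.91 F [1.59 0.63 0.83] w 0.998 q [ 60.2  -2.4 -27.3   0.  -65.1  44.7]
shift tool [ 0.2644 -0.0135  0.1068] turn toolz 0.09
```

```bash
python3 -m handwheel '[[-1,[0.24,-0.01,0.08],0],[-1,[0.24,-0.01,0.08],0],[-1,[0.24,-0.01,0.08],0],[-1,[0.24,-0.01,0.08],0],[-1,[0.24,-0.01,0.08],0],[-1,[0.24,-0.01,0.08],0],[-1,[0.24,-0.01,0.08],0],[-1,[0.24,-0.01,0.08],0]]'; python3 d.py -92 -55 64 -90
```

```text
t: 2.3
ee_pos: [0.4345, 0.0207, 0.147]
eef_rot: [[0.255, -0.967, 0.001], [-0.967, -0.255, 0.0], [-0.0, -0.001, -1.0]]
contact_force: [-0.1, 0.2, 0.4]
width: 1.002
t 2.3 tcpL [-103.1  -28.5] z 147.0 heading in L -89.95 F [-0.06  0.18  0.44] w 1.002 q [ 28.9   1.6 -34.8   0.  -53.5  75.9]
shift tool [ 0.0266 -0.011   0.083 ] turn toolz 0.05
```

Run:
```python
from bench import robot
import cv2
f=robot.grab_frame('wrist');cv2.imwrite('pics/w1.png',f['img'][:,:,::-1]);print(f['mount'])
```

```text
[[ 9.99999813e-01 -3.62327309e-04 -4.92884352e-04  9.60852972e-04]
 [ 4.72060073e-04  9.69511205e-01  2.45046526e-01 -6.52742345e-02]
 [ 3.89069853e-04 -2.45046713e-01  9.69511195e-01 -1.58550185e-01]
 [ 0.00000000e+00  0.00000000e+00  0.00000000e+00  1.00000000e+00]]
```

View pics/w1.png

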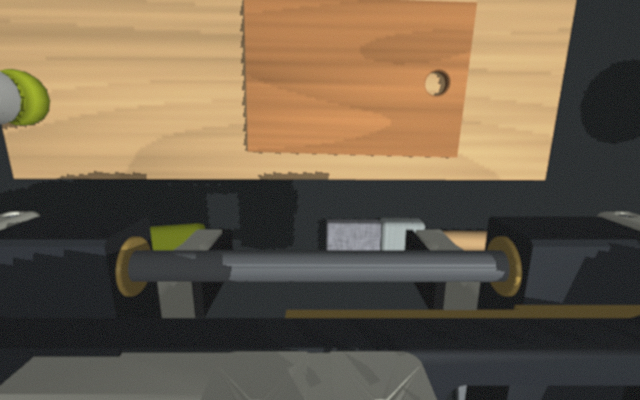

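Wrist view: blank (hole 437,83) ahead of the fingers, ledge near edge at row ~180, open end at column ~550–575, pot at (25,97). Quick cross-check of the poses from this view.

Run:
```python
from d import *
f=robot.grab_frame('wrist');M=np.array(f['mount'])
T=np.eye(4);T[:3,:3]=R;T[:3,3]=p;W=T@M
f['R']=W[:3,:3].T;f['t']=-W[:3,:3].T@W[:3,3]
for n,px,z in [('near/open corner (-85,-200)',(546,180),.06),('near edge left (-85,?)',(60,180),.06),('open edge (?,-200)',(575,0),.06),('blank -x+y (-50,75)',(247,152),.068),('blank -x-y',(458,156),.068),('hole',(438,82),.068),('pot edge',(13,100),.1)]:
    print(n,np.round(1000*toL(L,ray(f,px,z)),1))
```

```text
t 2.35 tcpL [-103.  -28.] z 147.1 heading in L -89.89 F [ 0.25  0.15 -0.02] w 0.999 q [ 29.    1.6 -34.8   0.  -53.5  75.9]
near/open corner (-85,-200) [ -85.2 -200.8]
near edge left (-85,?) [-85.8 166.5]
open edge (?,-200) [  36.6 -199.5]
blank -x+y (-50,75) [-63.6  22.3]
blank -x-y [ -66.3 -129.1]
hole [ -15.9 -110.2]
pot edge [-29.5 153.6]
```

The wrist view agrees with the frame to about 1 mm. Now to descend.

```bash
python3 -m handwheel '[[0,[0.026,-0.013,0.03],0],[0,[0.026,-0.013,0.06],0],[0,[0.026,-0.013,0.083],0],[0,[0.026,-0.013,0.083],0],[0,[0.026,-0.013,0.083],0]]'; python3 d.py -27 -54 64 -90
```

```text
t: 2.9
ee_pos: [0.4536, -0.0005, 0.0642]
eef_rot: [[0.258, -0.966, -0.0], [-0.966, -0.258, -0.0], [0.0, 0.0, -1.0]]
contact_force: [-0.0, 0.4, 1.1]
width: 0.603
t 2.9 tcpL [-90.  -53.9] z 64.2 heading in L -89.83 F [-0.01  0.42  1.11] w 0.603 q [ 25.   10.1 -38.7   0.  -41.2  80. ]
shift tool [ 0.0003 -0.063   0.0001] turn toolz 0.17
```

```bash
python3 -m handwheel '[[0,[0,-0.005,0],0],[0,[0,-0.01,0],0],[0,[0,-0.015,0],0],[0,[0,-0.02,0],0],[0,[0,-0.025,0],0],[0,[0,-0.03,0],0],[0,[0,-0.034,0],0],[0,[0,-0.036,0],0]]'; python3 d.py -44.5 -54 64 -90
python3 - <<'E'
from bench import robot
import cv2
f=robot.grab_frame('top');c=f['img'][140:255,185:375,::-1]
cv2.imwrite('pics/t2.png',cv2.resize(c,None,fx=4,fy=4,interpolation=cv2.INTER_CUBIC))
f=robot.grab_frame('wrist');cv2.imwrite('pics/w2.png',f['img'][:,:,::-1])
E
```

```text
t: 3.7
ee_pos: [0.4861, 0.0063, 0.0639]
eef_rot: [[0.255, -0.967, -0.005], [-0.967, -0.255, -0.002], [0.001, 0.005, -1.0]]
contact_force: [-11.7, -3.4, 16.0]
width: 0.495
t 3.7 tcpL [-57.  -55.5] z 63.9 heading in L -89.98 F [-11.68  -3.36  16.01] w 0.495 q [ 24.   13.1 -34.6   0.  -42.6  80.8]
shift tool [-0.0015 -0.0125 -0.0002] turn toolz 0.02
```

View pics/w2.png

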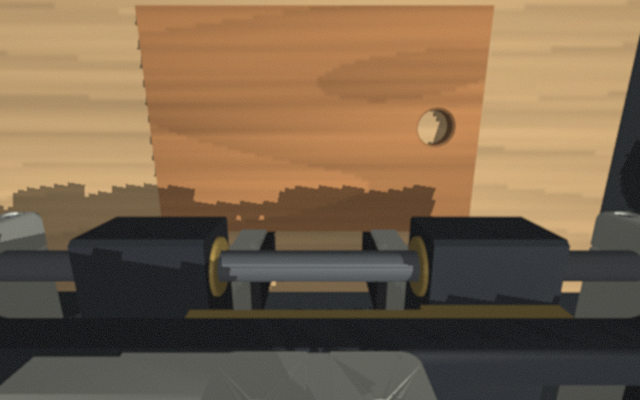

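View pics/t2.png

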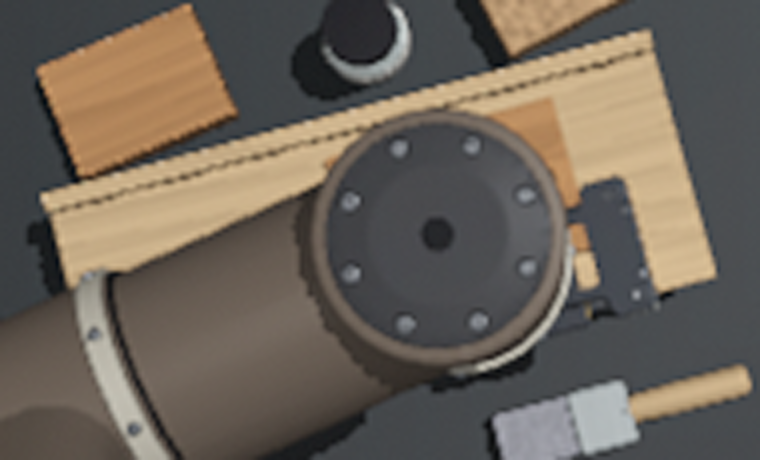

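Wrist: the blank is against the fingers, its far edge at row 7 and hole at (435,127). The 16 N upward force is odd, so I'll measure before going on.

Run:
```python
from d import *
f=robot.grab_frame('wrist');M=np.array(f['mount'])
T=np.eye(4);T[:3,:3]=R;T[:3,3]=p;W=T@M
f['R']=W[:3,:3].T;f['t']=-W[:3,:3].T@W[:3,3]
for n,px,z in [('far +y',(136,7),.068),('far -y',(493,6),.068),('hole',(436,126),.068),('near edge',(315,231),.068),('+y edge low',(160,210),.068)]:
    print(n,np.round(1000*toL(L,ray(f,px,z)),1))
import cv2
c=f['img'][170:320,200:440,::-1];cv2.imwrite('pics/w3.png',cv2.resize(c,None,fx=3.3,fy=3.3,interpolation=cv2.INTER_CUBIC))
```

```text
t 3.8 tcpL [-56.7 -55.5] z 63.9 heading in L -89.98 F [-9.78 -4.13 14.61] w 0.496 q [ 24.   13.1 -34.6   0.  -42.6  80.8]
far +y [52.3 19.9]
far -y [  52.7 -129.6]
hole [   3.5 -110.1]
near edge [-47.2 -54.8]
+y edge low [-36.3  20.5]
```

View pics/w3.png

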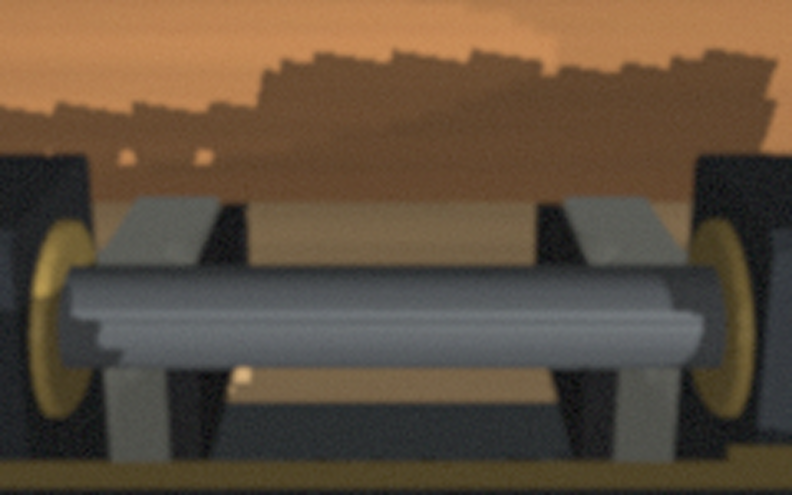

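The blank is square at x ≈ +3, pushed by the finger fronts. The force looks like fingertips rubbing the board, so I'll raise slightly.

```bash
python3 -m handwheel '[[0,[0,0.002,-0.0015],0],[0,[0,0.002,-0.0015],0]]';python3 d.py;  python3 -m handwheel '[[0,[0,0,-0.001],0],[0,[0,0,-0.001],0]]'; python3 d.py -44.5 -54 64 -90
```

```text
t: 4.05
ee_pos: [0.4867, 0.0071, 0.0654]
eef_rot: [[0.255, -0.967, 0.001], [-0.967, -0.255, 0.0], [-0.0, -0.001, -1.0]]
contact_force: [-0.9, -0.3, 1.7]
width: 0.5
t 4.05 tcpL [-56.2 -54.9] z 65.4 heading in L -89.96 F [-0.9  -0.31  1.66] w 0.5 q [ 24.   12.9 -34.7  -0.  -42.4  80.7]
t: 4.25
ee_pos: [0.4869, 0.0073, 0.0662]
eef_rot: [[0.256, -0.967, 0.001], [-0.967, -0.256, 0.0], [-0.0, -0.001, -1.0]]
contact_force: [0.3, 0.3, 0.2]
width: 0.497
t 4.25 tcpL [-55.9 -54.7] z 66.2 heading in L -89.95 F [0.34 0.31 0.22] w 0.497 q [ 24.1  12.8 -34.6   0.  -42.6  80.7]
shift tool [-0.0007 -0.0114  0.0022] turn toolz 0.05
```

```bash
python3 -m handwheel '[[0,[0,-0.004,0.0003],0],[0,[0,-0.007,0.0003],0],[0,[0,-0.01,0.0003],0],[0,[0,-0.01,0.0003],0]]'; python3 d.py -44.5 -54 64 -90
```

```text
t: 4.65
ee_pos: [0.4954, 0.0093, 0.0658]
eef_rot: [[0.255, -0.967, -0.002], [-0.967, -0.255, -0.001], [0.0, 0.002, -1.0]]
contact_force: [-3.9, -1.4, 7.7]
width: 0.501
t 4.65 tcpL [-47.1 -55. ] z 65.8 heading in L -89.95 F [-3.85 -1.44  7.67] w 0.501 q [ 23.9  13.7 -33.4   0.  -43.   80.9]
shift tool [-0.001  -0.0026  0.0017] turn toolz 0.05
```

Run:
```python
from d import *
import cv2
f=robot.grab_frame('wrist');cv2.imwrite('pics/w4.png',f['img'][:,:,::-1]);pickle.dump((f,R,p),open('w4.pkl','wb'))
f=robot.grab_frame('scene');c=f['img'][140:260,245:465,::-1]
cv2.imwrite('pics/s4.png',cv2.resize(c,None,fx=3.6,fy=3.6,interpolation=cv2.INTER_CUBIC))
```

```text
t 4.65 tcpL [-47.1 -55. ] z 65.8 heading in L -89.95 F [-3.85 -1.44  7.67] w 0.501 q [ 23.9  13.7 -33.4   0.  -43.   80.9]
```

View pics/w4.png

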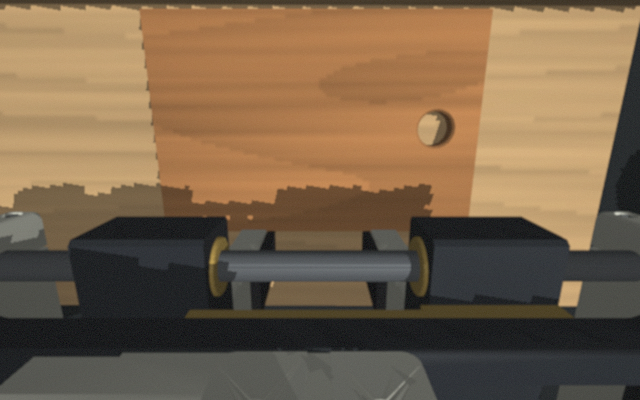

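View pics/s4.png

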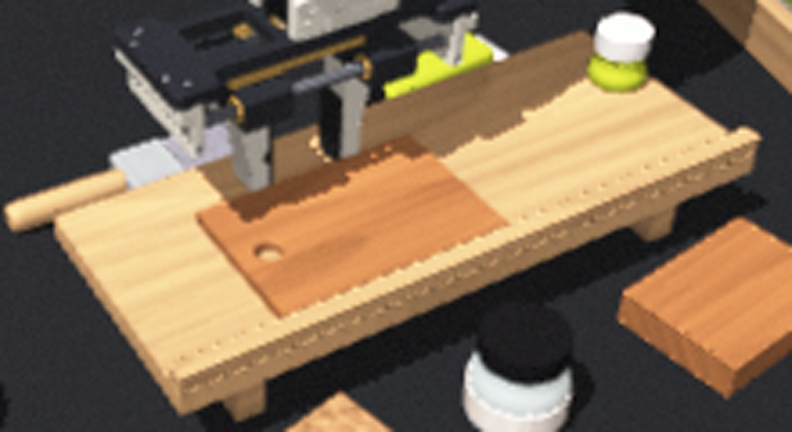

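The blank is 2–3 mm short of the lip (far edge at row 10, lip at row 5), flat and square. I'll raise a little and finish the seat.

```bash
python3 -m handwheel '[[0,[0,0,-0.0007],0],[0,[0,-0.002,-0.0007],0],[0,[0,-0.004,-0.0007],0],[0,[0,-0.004,-0.0007],0]]'; python3 d.py -60 -54 64 -90
```

```text
t: 5.15
ee_pos: [0.4988, 0.0105, 0.0661]
eef_rot: [[0.255, -0.967, -0.003], [-0.967, -0.255, -0.001], [-0.0, 0.003, -1.0]]
contact_force: [-5.7, 1.0, 6.0]
width: 0.502
t 5.15 tcpL [-43.6 -54.7] z 66.1 heading in L -89.97 F [-5.66  0.99  5.98] w 0.502 q [ 23.8  13.9 -32.9  -0.  -43.3  81. ]
shift tool [-0.0007  0.0164  0.0022] turn toolz 0.03
```

```bash
python3 -m handwheel '[[0,[0,0.015,0],0],[0,[0,0.015,-0.05],0],[0,[0,0.015,-0.06],0],[0.5,[-0.1,-0.055,-0.06],45],[0.5,[-0.1,-0.055,-0.06],90],[0.5,[-0.1,-0.055,-0.06],90],[0.5,[-0.1,-0.055,-0.06],90],[0.5,[-0.1,-0.055,-0.06],90]]'; python3 d.py 12 45 100 180
```

```text
t: 5.95
ee_pos: [0.5284, 0.1229, 0.1263]
eef_rot: [[-0.473, -0.881, 0.001], [-0.881, 0.473, 0.0], [-0.001, -0.0, -1.0]]
contact_force: [-0.4, -0.4, -0.8]
width: 0.252
t 5.95 tcpL [13.7 46.5] z 126.3 heading in L -132.97 F [-0.37 -0.38 -0.77] w 0.252 q [ 33.8  13.2 -23.9   0.  -52.8  28. ]
shift tool [0.0023 0.0002 0.0263] turn toolz 47.03
```

```bash
python3 -m handwheel '[[0.5,[0,0,0],47],[0.5,[0,0,0],47],[0.5,[0,0,0],47],[0.5,[0,0,0],47],[0.5,[0,0,0],47],[0.5,[0,0,0],47],[0.5,[0,0,0],47]]'
python3 - <<'E'
from d import *
import cv2
f=robot.grab_frame('wrist');cv2.imwrite('pics/w5.png',f['img'][:,:,::-1]);pickle.dump((f,R,p),open('w5.pkl','wb'))
E
```

```text
t: 6.65
ee_pos: [0.5282, 0.1218, 0.1266]
eef_rot: [[-0.966, -0.259, 0.001], [-0.259, 0.966, 0.0], [-0.001, 0.0, -1.0]]
contact_force: [-0.6, 0.7, -0.8]
width: 0.248
t 6.65 tcpL [13.2 45.5] z 126.6 heading in L -179.76 F [-0.64  0.75 -0.81] w 0.248 q [ 33.7  13.2 -24.    0.  -52.8 -18.7]
```

View pics/w5.png

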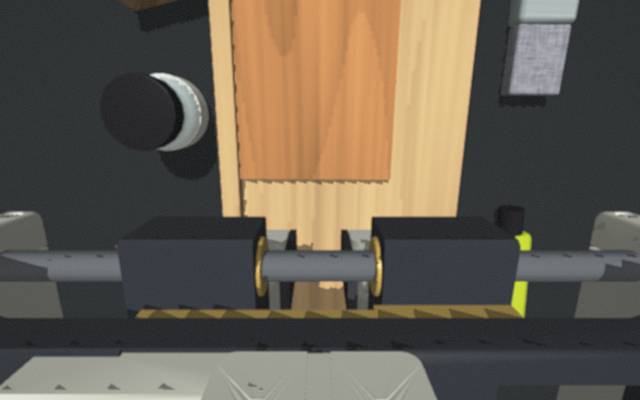

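Wrist: the blank lies flush along the lip (left edge ~238), its +y end at row 180 ahead of the fingers, path free. Descend.

```bash
python3 -m handwheel '[[0.5,[0.0,0,0.03],0],[0.5,[0.0,0,0.055],0],[0.5,[0.0,0,0.060],0],[0.5,[0.0,0,0.060],0]]'; python3 d.py 13 -89 66.5 180;python3 -m handwheel '[[0.5,[0,-0.006,0],0],[0.5,[0,-0.012,0],0],[0.5,[0,-0.018,0],0],[0.5,[0,-0.024,0],0],[0.5,[0,-0.030,0],0],[0.5,[0,-0.036,0],0],[0.5,[0,-0.042,0],0],[0.5,[0,-0.048,0],0]]'; python3 d.py 13 -89 66.5 180
```

```text
t: 7.1
ee_pos: [0.5274, 0.1213, 0.066]
eef_rot: [[-0.965, -0.261, -0.001], [-0.261, 0.965, -0.001], [0.001, -0.001, -1.0]]
contact_force: [-0.2, 0.2, -0.0]
width: 0.25
t 7.1 tcpL [12.3 45.1] z 66.0 heading in L -179.63 F [-0.18  0.16 -0.05] w 0.25 q [ 33.7  17.4 -27.8   0.  -44.9 -18.6]
shift tool [ 0.0002 -0.1342 -0.0004] turn toolz 0.37
t: 7.9
ee_pos: [0.5401, 0.0746, 0.0665]
eef_rot: [[-0.966, -0.259, 0.0], [-0.259, 0.966, 0.0], [-0.0, 0.0, -1.0]]
contact_force: [-0.5, 1.3, 0.6]
width: 0.253
t 7.9 tcpL [12.7 -3.3] z 66.5 heading in L -179.71 F [-0.52  1.34  0.62] w 0.253 q [ 28.5  17.6 -27.3   0.  -45.  -13.4]
shift tool [ 0.0001 -0.0857 -0.    ] turn toolz 0.29
```

Clean 1.3 N push, as expected. Continue.

```bash
python3 -m handwheel '[[0.5,[0,-0.006,0],0],[0.5,[0,-0.012,0],0],[0.5,[0,-0.018,0],0],[0.5,[0,-0.024,0],0],[0.5,[0,-0.030,0],0],[0.5,[0,-0.036,0],0],[0.5,[0,-0.042,0],0],[0.5,[0,-0.048,0],0]]'; python3 d.py 13 -89 66.5 180;python3 - <<'E'
from d import *
import cv2
f=robot.grab_frame('wrist');cv2.imwrite('pics/w6.png',f['img'][:,:,::-1]);pickle.dump((f,R,p),open('w6.pkl','wb'))
f=robot.grab_frame('scene');c=f['img'][140:260,245:465,::-1]
cv2.imwrite('pics/s6.png',cv2.resize(c,None,fx=3.6,fy=3.6,interpolation=cv2.INTER_CUBIC))
E
```

```text
t: 8.7
ee_pos: [0.5525, 0.0282, 0.0665]
eef_rot: [[-0.966, -0.259, -0.0], [-0.259, 0.966, 0.0], [0.0, 0.0, -1.0]]
contact_force: [-1.4, 1.4, 1.1]
width: 0.249
t 8.7 tcpL [ 12.9 -51.2] z 66.5 heading in L -179.71 F [-1.42  1.41  1.1 ] w 0.249 q [ 23.2  18.3 -26.3  -0.  -45.4  -8.2]
shift tool [ 0.0001 -0.0378 -0.    ] turn toolz 0.29
t 8.7 tcpL [ 12.9 -51.2] z 66.5 heading in L -179.71 F [-1.42  1.41  1.1 ] w 0.249 q [ 23.2  18.3 -26.3  -0.  -45.4  -8.2]
```

View pics/w6.png

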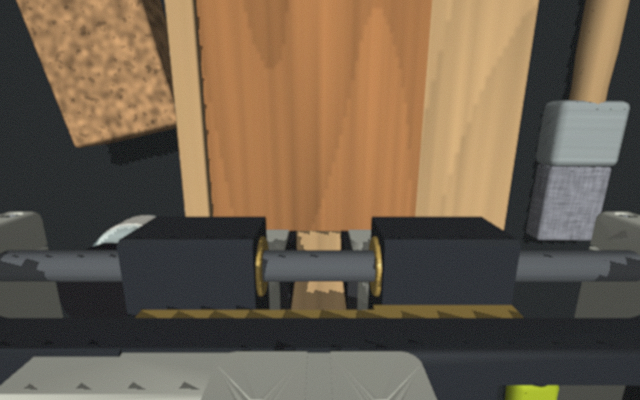

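View pics/s6.png

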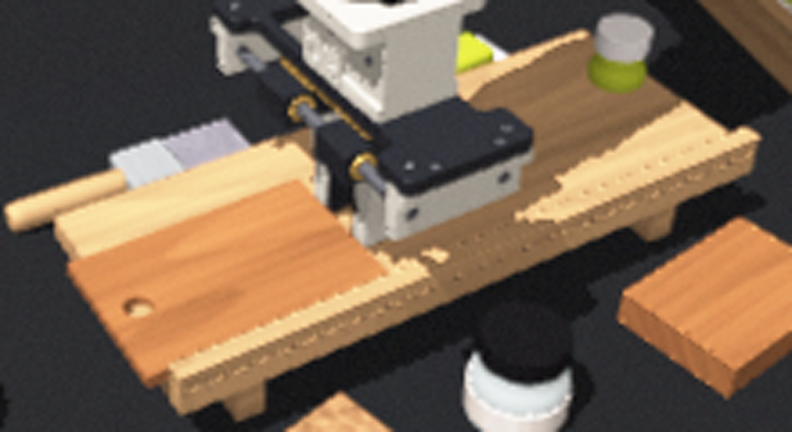

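The blank slides squarely along the lip, with its end now just past the open end. Its +y edge is at about y = -61, so 38 mm remain.

```bash
python3 -m handwheel '[[0.5,[0,-0.006,0],0],[0.5,[0,-0.012,0],0],[0.5,[0,-0.018,0],0],[0.5,[0,-0.024,0],0],[0.5,[0,-0.029,0],0],[0.5,[0,-0.033,0],0],[0.5,[0,-0.036,0],0],[0.5,[0,-0.036,0],0]]'; python3 d.py 13 -89 66.5 180;python3 - <<'E'
from d import *
import cv2
f=robot.grab_frame('wrist');cv2.imwrite('pics/w7.png',f['img'][:,:,::-1])
M=np.array(f['mount']);T=np.eye(4);T[:3,:3]=R;T[:3,3]=p;W=T@M
f['R']=W[:3,:3].T;f['t']=-W[:3,:3].T@W[:3,3]
for px in [(320,231),(205,100),(425,100)]: print(np.round(1000*toL(L,ray(f,px,.068)),1))
E
```

```text
t: 9.6
ee_pos: [0.5619, -0.0064, 0.0665]
eef_rot: [[-0.966, -0.259, 0.0], [-0.259, 0.966, -0.0], [-0.0, -0.0, -1.0]]
contact_force: [0.1, 0.1, -0.1]
width: 0.253
t 9.6 tcpL [ 13.1 -87.1] z 66.5 heading in L -179.73 F [ 0.09  0.13 -0.14] w 0.253 q [ 19.3  19.  -25.2   0.  -45.8  -4.3]
shift tool [ 0.0001 -0.0019 -0.    ] turn toolz 0.27
t 9.6 tcpL [ 13.1 -87.1] z 66.5 heading in L -179.73 F [ 0.09  0.13 -0.14] w 0.253 q [ 19.3  19.  -25.2   0.  -45.8  -4.3]
[ 11.9 -97. ]
[  64.6 -159.9]
[ -35.6 -160.3]
```

View pics/w7.png

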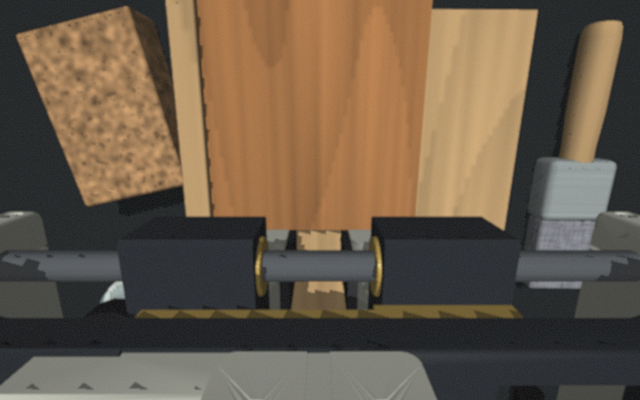

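The end is at y ≈ -97, so the centre is about -172 (47 mm out), and the long sides at x = 64.6 and -35.6 are flush. Retreat and check with the fixed cameras.

```bash
python3 -m handwheel '[[0.5,[0,0.012,0],0],[0.5,[0,0.02,0],0],[0.5,[0,0.02,-0.05],0],[0.5,[0,0.02,-0.1],0],[0.5,[0,0.07,-0.13],0],[0.5,[0,0.12,-0.13],0],[0.5,[0,0.17,-0.13],0],[0.5,[0,0.22,-0.13],0]]';python3 -m handwheel '[[0.5,[0,0.05,0],0],[0.5,[0,0.1,0],0],[0.5,[0,0.15,0],0],[0.5,[0,0.20,0],0],[0.5,[0,0.20,0],0]]'
python3 - <<'E'
from d import *
import cv2
for n,(a,b,c,d),s in [('top',(130,260,185,385),4),('scene',(130,270,235,465),3.4)]:
    f=robot.grab_frame(n);pickle.dump(f,open(n+'8.pkl','wb'))
    cv2.imwrite(f'pics/{n}8.png',cv2.resize(f['img'][a:b,c:d,::-1],None,fx=s,fy=s,interpolation=cv2.INTER_CUBIC))
    for k in ['blank_hole','pot','jar','cup','block','brush','tube','offcuts']:
        f0=pickle.load(open(n+'0.pkl','rb'))
        print(n,k,[(np.round(q['position'],1),round(q['p'],2)) for q in robot.place_of(f,k)][:2])
E
```

```text
t: 10.45
ee_pos: [0.5055, 0.2018, 0.1974]
eef_rot: [[-0.966, -0.26, 0.001], [-0.26, 0.966, 0.001], [-0.002, 0.001, -1.0]]
contact_force: [1.7, -0.0, 0.4]
width: 0.254
t: 10.95
ee_pos: [0.4525, 0.3982, 0.196]
eef_rot: [[-0.964, -0.265, 0.0], [-0.265, 0.964, 0.001], [-0.001, 0.001, -1.0]]
contact_force: [-0.3, -1.5, -0.7]
width: 0.251
t 10.95 tcpL [ 10.4 332. ] z 196.0 heading in L -179.41 F [-0.31 -1.53 -0.7 ] w 0.251 q [ 59.9  15.  -11.4  -0.  -63.6 -44.6]
top blank_hole [(array([394.3, 282.6]), 0.95), (array([462.3, 251.4]), 0.64)]
top pot [(array([210.4, 226.5]), 0.72), (array([283. , 196.8]), 0.28)]
top jar [(array([277.1, 154.3]), 0.66)]
top cup [(array([406.5, 174. ]), 0.66)]
top block [(array([324.1, 135.1]), 0.74), (array([220.4, 161.4]), 0.28)]
top brush [(array([341.3, 239.2]), 0.83)]
top tube [(array([248.1, 269.6]), 0.66)]
top offcuts [(array([221.6, 163.8]), 0.94)]
scene blank_hole [(array([265.7, 229.8]), 0.76), (array([140.8, 209.7]), 0.75)]
scene pot [(array([279.9, 192.5]), 0.62), (array([413.1, 162.8]), 0.52)]
scene jar [(array([389.7, 252.6]), 0.67)]
scene cup [(array([209.6, 265.6]), 0.56)]
scene block [(array([334.6, 280.2]), 0.86)]
scene brush [(array([284.2, 194.8]), 0.84), (array([335.3, 281.6]), 0.68)]
scene tube [(array([360.2, 161.9]), 0.56)]
scene offcuts []
```

View pics/top8.png

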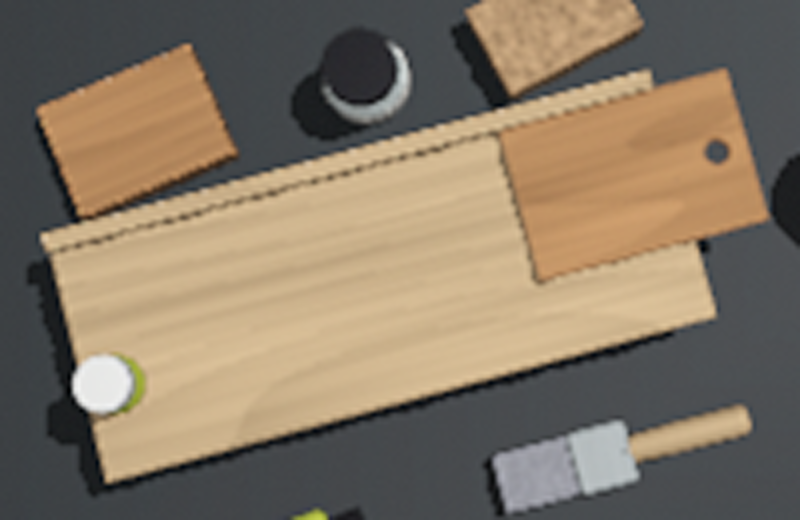

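View pics/scene8.png

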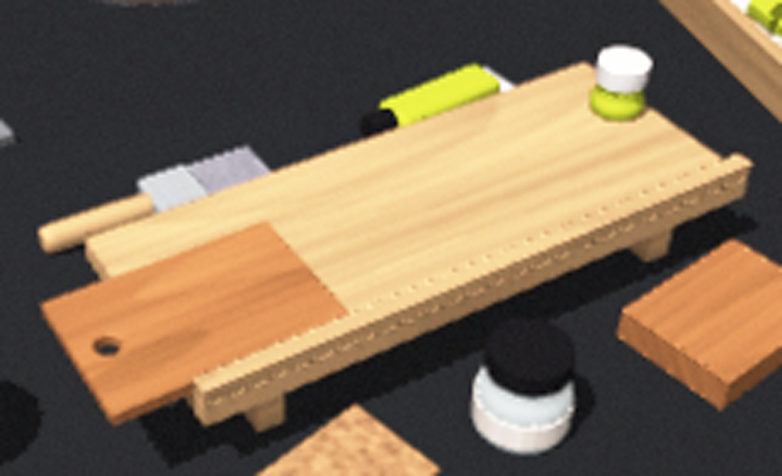

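Both views show the blank flat along the lip, with the hole (top crop 717,151) over dark table and nothing else moved. Last measurement follows.

Run:
```python
from d import *
f=pickle.load(open('top8.pkl','rb'));L=pickle.load(open('L.pkl','rb'))
bp=[((.05,.075),(500,132)),((.05,-.075),(728,68)),((-.05,-.075),(769,217)),((-.05,.075),(540,282))]
B=fit([m for m,_ in bp],[ray(f,unc(q,4,185,130),.068) for _,q in bp])
print(toL(L,B[2]),np.degrees(B[0]-L[0]),'hole',toL(L,ray(f,unc((717,151),4,185,130),.068)))
f0=pickle.load(open('top0.pkl','rb'))
d=np.abs(f['img'].astype(int)-f0['img']).max(2)>60
ys,xs=np.where(d[100:300,170:440]);import cv2
n,l,st,c=cv2.connectedComponentsWithStats(d.astype(np.uint8));print([list(s) for s in st[1:] if s[4]>15])
```

```text
t 11.85 tcpL [ 11. 326.] z 196.4 heading in L -179.72 F [-0.2   0.04  0.04] w 0.251 q [ 59.4  14.8 -11.5  -0.  -63.6 -44.4]
[ 0.01516825 -0.17375142] 0.21622591293948434 hole [ 0.01572046 -0.22857834]
[[np.int32(348), np.int32(147), np.int32(29), np.int32(43), np.int32(724)], [np.int32(32), np.int32(176), np.int32(104), np.int32(155), np.int32(8534)], [np.int32(303), np.int32(187), np.int32(12), np.int32(4), np.int32(17)], [np.int32(20), np.int32(189), np.int32(16), np.int32(5), np.int32(38)], [np.int32(0), np.int32(253), np.int32(8), np.int32(4), np.int32(16)], [np.int32(0), np.int32(256), np.int32(33), np.int32(35), np.int32(116)], [np.int32(30), np.int32(265), np.int32(8), np.int32(65), np.int32(284)], [np.int32(3), np.int32(328), np.int32(26), np.int32(51), np.int32(239)], [np.int32(46), np.int32(332), np.int32(8), np.int32(3), np.int32(19)], [np.int32(9), np.int32(390), np.int32(14), np.int32(10), np.int32(92)]]
```

The blank is at (15.2, -173.8) mm, 0.2° off square, with the hole at y = -229. Only the blank and the robot changed in the picture.

```bash
python3 -c "
from bench import robot
print(robot.close_job())"
```

```text
the job is handed in; nothing more can be done
None
```

I pushed the brown blank about 30 mm back against the lip with the spread fingertips, then about 120 mm along it. I then moved the arm clear and handed the job in; it reports no verdict.

**Final position:** the last check from the top camera puts the blank at x ≈ 15.2 mm, y ≈ -173.8 mm in the ledge's frame, 0.2° off square. That leaves about 49 mm past the open end, and the hole centre is at y ≈ -229 mm, clear of the wood. The wrist camera gave about 47 mm, so the two agree to about 2 mm. The blank lies flat in both fixed views.

**Other things:** comparing the top pictures before and after, only the blank and the robot changed.

**What went less cleanly:**
- **First push:** at a TCP height of 64 mm the tool read up to 16 N upward, probably the fingertips rubbing the board. I raised the tool about 2 mm. Light upward forces of 6–8 N remained until the blank was seated, and the push along the lip took only about 1.4 N.
- **Networks at the end:** they missed the offcuts in the scene view, and one pot report there was false. The pictures show both where they started.

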